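Read in a sample bottle at the leaning label reader

ROBOT

A 6-joint arm with a two-finger parallel gripper is mounted at the origin on the work surface. World frame = base frame: x ahead of the robot, y to its left, z up, the work surface at z = 0. Lengths are in m, angles in degrees, forces in N, time in s.
With the tool pointing down it reaches from about 0.4 to 0.825 m from the base axis. Payload 7 kg.
Tool frame: the origin (TCP) lies between the finger pads; the fingertips stand 19 mm ahead of it and the grasp point (between the pads) is the TCP; z points along the fingers, y is the line along which they close (so a half turn about z gives the same grasp; the last joint's range is limited). The gripper opens to 88 mm and grips with 3 to 60 N. Pads are 19 mm wide; open, the fingers measure 130 mm over their backs; the gripper's body (78 mm by 193 mm) begins 47 mm behind the grasp point.
Start: joints at [-60.269, 20.546, 0.682, 0, -70.136, -16.507], TCP at [0.154, -0.657, 0.246] pointing down, gripper open.
Joint ranges: [-176.03, 176.03], [-82.01, 121.73], [-58.28, 71.71], [-173.87, 95.51], [-174.79, -0.11], [-173.66, 173.66]. Speed limits (degrees/s): [136.94, 136.94, 172.46, 180, 180, 180].

INTERFACE

Orientations are given as [roll, pitch, yaw] about the fixed x, y, z axes, in that order (R = Rz(yaw) Ry(pitch) Rx(roll)).
In Python, from plant import r gives the robot as it stands. The module is installed in compiled form; this text tells all that it offers.
- The arm moves only by the shell command python3 -m pendant 'ROWS' [OPENING] [FORCE]. ROWS is JSON, a list of rows, each a list of 6 numbers: the shift along the tool's x, y, z in mm, then the turn, a rotation vector about the tool's x, y, z in rad. In form: [[tx, ty, tz, wx, wy, wz], ...]. A call has 1 to 20 rows; each row is the pose to reach, as a shift and turn from the pose commanded when the call began, along the tool's axes at that moment; what a row does not reach only later rows make up. A row lasts 1/8 s, in which the tool goes at most 62.5 mm and 10.7 degrees, less where a joint would pass 70% of its speed; a pose out of reach is approached as far as the arm can. A call with a gripper value outside its range is refused whole. OPENING is the finger opening in mm, from 0 to 87.6, set as the call begins (- or left out, the last holds). The fingers move at their own pace and stop on an object; FORCE is the grip in N (left out, the last holds). Time passes only in rows, so rows that repeat a pose let the fingers close. It gives the time, the measured TCP pose, the force, the opening and the grip force at its end, in the units of the state.
- r.get_state(): the state, without advancing time (a new reading comes with each control period).
- r.capture(name): name is "side" or "top" or "wrist"; returns the picture (384x512x3 uint8, red, green, blue); there is no depth.
- r.camera_params(name): a dict with "mtx" (3x3 intrinsics, pixels), "distortion" ([k1, k2, p1, p2, k3] as OpenCV has them; the pictures are not rectified), "rvec" (rotation vector, rad) and "tvec" (3), from world to camera coordinates, as OpenCV has them; the wrist camera has in their place "mount" (4x4, takes a point from camera to tool coordinates, whose origin is the TCP and whose axes are the flange's). Camera axes: x right, y down, z forward; pixel columns grow to the right and rows downward; lengths in m; the calibration is good to about 2 mm. A picture is of the moment at which its call begins: read the wrist's pose just before it. camera_params takes no time and is no camera call.
- r.close_job(): hands the job in; it is judged then, once.
The state is a dict: "time_s": time; "joints": joint angles; "qd": joint speeds; "joint_torque": joint torques, N m; "tcp_pos": TCP position; "eef_rot": TCP orientation; "contact_force": force on the tool from outside, world axes, zero at the start; "moment": the same for the moment, N m; "gripper_width": finger opening in m; "gripper_force": force on a finger pad.
Only numpy, scipy, OpenCV 4.12 (cv2) and the standard library are available. Lean on these libraries where they do the work, as an engineer would, in place of code of your own. Each camera call takes 0.05 s, during which the arm holds its last target. There are 200 camera calls.

TASK

Take the taller of the two amber sample bottles and stand it in the reader's leaning cradle, resting in the V and on the foot plate, with its paper label turned squarely to the scanner block. With the label facing the scanner, gently press the bottle down along the cradle until the spring foot plate is all the way down, and hold it there for a moment so that it is read; then let go and leave the bottle resting in the cradle, label still facing the scanner. It is glass, so never lay it over or ram it, and leave the short bottle, the roll and the beaker where they are.

Things in the scene. Friction and masses are not known exactly. Their poses are not given: they have to be found in the camera images.
- tall_bottle: tall amber glass bottle: body 56 mm diameter, 74 mm high; shoulder to 86; 24 mm neck; round red cap 30 mm wide from 92 to 120 mm (top). 0.2 to 0.36 kg. Origin: centre of underside; z along its axis to the cap; x out through the middle of the paper label, which covers 96 degrees of the body. A paper strip runs from the label's middle to the cap's centre, seen from above
- tall_bottle_label (a point): middle of the tall bottle's label, on the body's surface, 28 mm from the axis and 37 mm above the underside
- short_bottle: the short amber sample bottle, to be left alone: alike (56 mm body, 30 mm cap, label and strip) but 96 mm high in all. Origin: centre of its underside
- reader: the fixed blue-painted reader, a base plate 150 x 190 x 20 mm on the bench that carries cradle, foot plate and scanner block. Origin: on the bench, 50 mm straight below the cradle's origin; z up; at yaw 0 the cradle leans towards the robot
- cradle: aluminium V cradle of the reader, leaning 30 degrees, top to the reader's front. Origin: centre of the foot plate's upper face, plate up; z up the leaning axis: a seated bottle has the same origin and z axis. The V (two walls at 90 degrees, 62 mm high along z) touches a 56 mm bottle on its -x side; +x side and top are open. The scanner is on the -y side: the label must face -y
- scanner_window (a point): middle of the dark window of the grey scanner block, on its face that looks along the cradle's +y to the bottle; 57 mm from the cradle's axis, 40 mm up it. The block is 62 mm wide (cradle x), 50 mm deep and reaches up to cradle z = 66 mm, 26 mm below the seated bottle's cap
- plate (a joint): travel of the spring foot plate (58 mm disc) down the cradle's axis, m: 0 up, 0.008 fully down; about 4 N start it moving and 10 N hold it fully down. It carries the bottle's weight without sinking
- tape_roll: white paper tape roll standing on its flat side, 90 mm in diameter, 50 mm high, 38 mm bore; to be left alone. Origin: centre of its underside
- beaker: empty glass beaker, 70 mm in diameter at the rim, 85 mm high; to be left alone. Origin: centre of its underside

How it is judged (in metres and radians):
On the way:
1. the bottle is pressed down in the cradle, foot plate all the way down (at least 6.5 of its 8 mm), while its label faces the scanner (within 12 degrees), for 0.2 s (value of joint plate above 0.0065 m and angle between the z axis of tall_bottle and the z axis of cradle, either way round below 0.12 rad and z of tall_bottle in the frame of cradle above -0.012 m and angle between the x axis of tall_bottle and the y axis of cradle, either way round below 0.21 rad and y of tall_bottle_label in the frame of cradle below -0.015 m), for 0.2 s.
At the end, for the whole second after the job is handed in: The tall bottle rests in the cradle: its axis within 0.08 rad of the cradle's and its underside's centre within 5 mm of the cradle's axis in x and in y, standing on the foot plate (plate up or still down), its label facing the scanner block within 0.21 rad (12 degrees), at rest (angle between the z axis of tall_bottle and the z axis of cradle, either way round below 0.08 rad and x of tall_bottle in the frame of cradle between -0.005 and 0.005 m and y of tall_bottle in the frame of cradle between -0.005 and 0.005 m and z of tall_bottle in the frame of cradle between -0.011 and 0.004 m and angle between the x axis of tall_bottle and the y axis of cradle, either way round below 0.21 rad and y of tall_bottle_label in the frame of cradle below -0.015 m and linear speed of tall_bottle below 0.02 m/s and angular speed of tall_bottle below 0.1 rad/s); the robot touches nothing.
It fails at once if the short bottle is moved by more than 30 mm (distance of short_bottle from where it was at the start of the episode above 0.03 m).
It fails at once if the tape roll is moved by more than 30 mm (distance of tape_roll from where it was at the start of the episode above 0.03 m).
It fails at once if the beaker is moved by more than 30 mm (distance of beaker from where it was at the start of the episode above 0.03 m).
It fails at once if the tall bottle is rammed against the reader (contact forces on V and plate adding up to more than 80 N) (contact force between tall_bottle and reader above 80 N).
It fails at once if the tall bottle is laid over (leaning more than 69 degrees) (angle between tall_bottle's own z axis and vertical above 1.2 rad).
It also fails if it takes over 43 s, if anything falls off the work surface, if the arm or the gripper's body presses on something with over 40 N, if the wrist force passes 120 N, or if a joint passes its speed limit or range.

## Working session

There is one attempt and no reset: what is moved stays moved. The work goes in short steps, Python scripts to look and compute and a shell command to move; the robot and the scene stay as the last step left them, time stands still between calls to the robot, and variables do not carry over. Pictures are saved under pics/ and viewed, at most 10 in all, crops included, and the job is handed in when it is done.

```bash
mkdir -p pics; cat > h.py <<'E'
import numpy as np, cv2
from plant import r
from scipy.spatial.transform import Rotation as R
def cam(n):
    p=r.camera_params(n); K=np.array(p["mtx"]); d=np.array(p["distortion"])
    if n=="wrist":
        s=r.get_state(); T=np.eye(4); T[:3,:3]=R.from_euler('xyz',s["eef_rot"],degrees=True).as_matrix(); T[:3,3]=s["tcp_pos"]
        M=T@np.array(p["mount"]); Rw=M[:3,:3]; c=M[:3,3]
    else:
        Rc=cv2.Rodrigues(np.array(p["rvec"],float))[0]; Rw=Rc.T; c=-Rc.T@np.array(p["tvec"]).ravel()
    return K,d,Rw,c
def ray(C,uv):
    K,d,Rw,c=C; q=cv2.undistortPoints(np.array([[uv]],float),K,d)[0,0]
    v=Rw@np.array([q[0],q[1],1]); return c,v/np.linalg.norm(v)
def onz(C,uv,z):
    c,v=ray(C,uv); return c+v*(z-c[2])/v[2]
def proj(C,P):
    K,d,Rw,c=C; return cv2.projectPoints(np.atleast_2d(P).astype(float),cv2.Rodrigues(Rw.T)[0],-Rw.T@c,K,d)[0][:,0]
def tri(C1,u1,C2,u2):
    a,v=ray(C1,u1); b,w=ray(C2,u2); s=np.linalg.lstsq(np.c_[v,-w],b-a,rcond=None)[0]
    p,q=a+s[0]*v,b+s[1]*w; return (p+q)/2,np.linalg.norm(p-q)
E
python3 - <<'E'
from h import *
s=r.get_state(); print(s)
for n in("top","side"):
    C=cam(n); I=r.capture(n); cv2.imwrite(f"pics/{n}0.png",cv2.resize(I[:,:,::-1],(768,576))); np.save(n+"0.npy",I); print(n,C[3],C[2][:,2],C[0][0,0])
E
```

```text
{'time_s': 0.0, 'joints': array([-6.02664404e+01,  2.05912177e+01,  6.33686951e-01, -2.04073746e-02,
       -7.01355607e+01, -1.65061498e+01]), 'qd': array([-0.02946622, -0.02807081, -0.05179193,  0.0318468 ,  0.03818841,
        0.02330183]), 'joint_torque': array([ 7.72927215e-04, -5.82726574e+01,  2.93059230e+01,  6.99738085e+00,
        6.92600326e-03, -1.44515402e-04]), 'tcp_pos': array([ 0.1543155 , -0.65665252,  0.24462355]), 'eef_rot': array([ 1.79905294e+02, -8.05796681e-03, -1.66779533e+02]), 'contact_force': array([-0.04333647,  0.28515019, -0.60065451]), 'moment': array([ 0.00261081, -0.00810048, -0.00064012]), 'gripper_force': 0.0, 'gripper_width': 0.0876706831117505}
top [0.44578577 0.01886509 1.26635898] [ 0.11819804  0.01844098 -0.99281879] 461.2603034703807
side [0.27809926 0.47867595 0.7271228 ] [ 0.38220582 -0.53202456 -0.75555846] 379.72532417021654
```

View pics/top0.png

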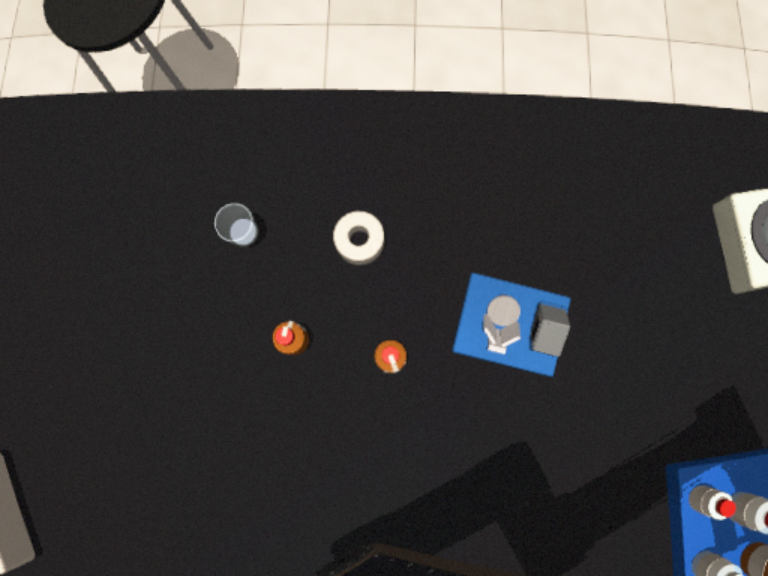

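View pics/side0.png

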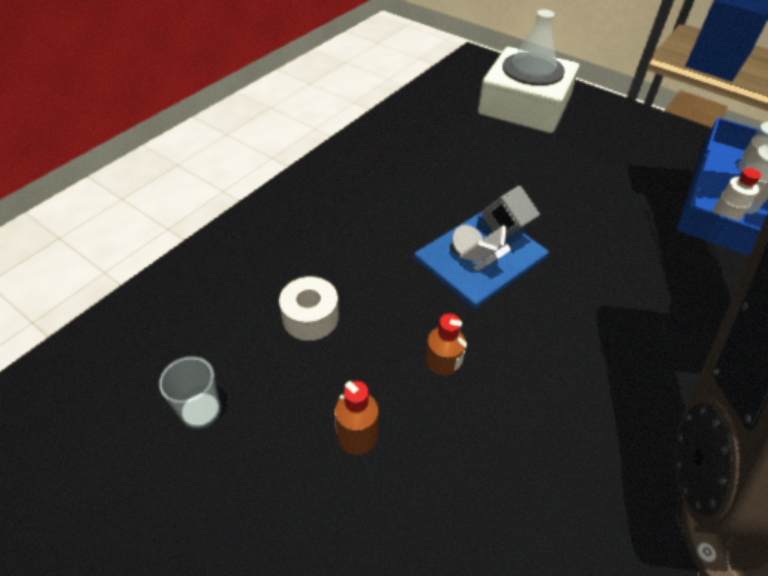

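Top view (768-px scale): the tall bottle is the left one, with its cap at about (284,337) and its strip pointing up to (290,322). The short bottle is at (390,356), the roll at (359,237) and the beaker at (236,224). The reader's base corners are near (474,274), (570,297), (554,376) and (454,351), its disc is at (503,311), and the scanner is on the right at (552,330). The side view agrees: tall bottle cap at (356,392), disc at (466,240).

```bash
cat > m1.py <<'E'
from h import *
def blobs(m,amin=15):
    n,l,s,c=cv2.connectedComponentsWithStats(m.astype(np.uint8)); return [(c[i],s[i],l==i) for i in range(1,n) if s[i][4]>=amin]
def masks(I):
    h=cv2.cvtColor(I,cv2.COLOR_RGB2HSV); H,S,V=[h[:,:,i].astype(int) for i in range(3)]
    return H,S,V
if __name__=="__main__":
    T,S_=np.load("top0.npy"),np.load("side0.npy"); CT,CS=cam("top"),cam("side")
    H,S,V=masks(T)
    blue=(H>100)&(H<120)&(S>150)&(V>60)
    for c,s,m in blobs(blue,1500):
        if c[1]<280:
            cnt=cv2.findContours(m.astype(np.uint8),cv2.RETR_EXTERNAL,2)[0][0]
            W=np.array([onz(CT,p[0],.02)[:2] for p in cnt.astype(float)])
            b=cv2.minAreaRect((W*1000).astype(np.float32)); print("base top",b); print(cv2.boxPoints(b))
    for nm,I in(("top",T),("side",S_)):
        H,S,V=masks(I); C=CT if nm=="top" else CS
        for c,s,m in blobs(((H<5)|(H>174))&(S>190)&(V>130),20): print(nm,"red",c,s[4],onz(C,c,.12),onz(C,c,.096))
        gray=(S<60)&(V>110)
        for c,s,m in blobs(gray,8):
            if nm=="top" and 150<c[0]<400 and 120<c[1]<260: print(nm,"gray",c,s[2:],onz(C,c,.05),onz(C,c,.12))
            if nm=="side" and 190<c[0]<370 and 110<c[1]<290: print(nm,"gray",c,s[2:],onz(C,c,.05),onz(C,c,.12))
    a=T[165:265,170:400]; cv2.imwrite("pics/ct.png",cv2.resize(a[:,:,::-1],None,fx=3.4,fy=3.4,interpolation=2))
E
python3 m1.py
```

```text
base top ((545.5504150390625, -193.17645263671875), (189.66725158691406, 150.31968688964844), 77.20945739746094)
[[ 451.2606  -269.01743]
 [ 597.8502  -302.29633]
 [ 639.8402  -117.33548]
 [ 493.2506   -84.05658]]
top red [484.57471264 338.51724138] 87 [ 0.22563062 -0.56362727  0.12      ] [ 0.22102148 -0.57582224  0.096     ]
top gray [159.7245509 151.9011976] [ 28  28 334] [0.70474505 0.30427241 0.05      ] [0.68984226 0.28784756 0.12      ]
top gray [238.67617866 157.33622829] [ 34  35 806] [0.69389468 0.0882862  0.05      ] [0.67961631 0.0842911  0.12      ]
top gray [334.40585774 214.9986053 ] [ 25  39 717] [ 0.5448906  -0.17032247  0.05      ] [ 0.53918724 -0.15943495  0.12      ]
top gray [367.11298077 224.57451923] [ 24  25 416] [ 0.52130951 -0.25854339  0.05      ] [ 0.51696321 -0.24257886  0.12      ]
top gray [190.85185185 218.62962963] [ 8 10 27] [0.52552761 0.21039337 0.05      ] [0.52093856 0.19937115 0.12      ]
top gray [262.  242.1] [ 7 11 30] [0.46877826 0.01990434 0.05      ] [0.46745507 0.01984453 0.12      ]
side red [500.83636364 115.21818182] 55 [ 0.22610108 -0
[... 441 characters left out ...]
98198] [ 39  26 555] [ 0.54920412 -0.18475814  0.05      ] [ 0.52117768 -0.11617326  0.12      ]
side gray [205.72623574 204.17718631] [  40   42 1315] [0.68358182 0.10022002 0.05      ] [0.6416636  0.13934426 0.12      ]
side gray [303.86956522 214.86956522] [ 8  5 23] [ 0.48909298 -0.01135155  0.05      ] [0.46728075 0.0393068  0.12      ]
side gray [307.77777778 227.72222222] [ 6  7 18] [0.46350545 0.01350913 0.05      ] [0.44433842 0.06159742 0.12      ]
side gray [305.22727273 241.45454545] [ 5  8 22] [0.44901841 0.04739918 0.05      ] [0.43134902 0.09198396 0.12      ]
side gray [233.77777778 257.38888889] [ 8  8 36] [0.54492282 0.17019959 0.05      ] [0.51733897 0.20208944 0.12      ]
```

View pics/ct.png

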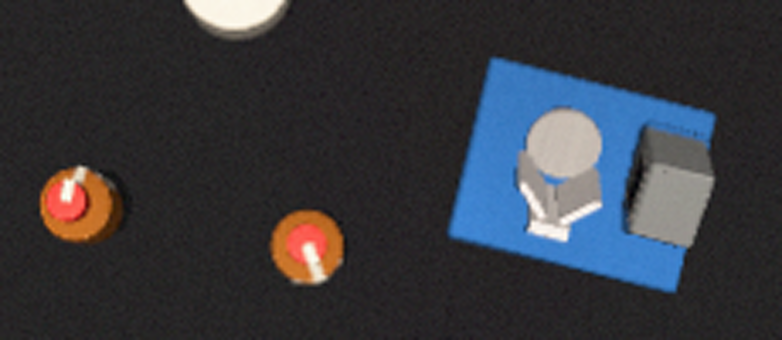

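```bash
cat >> h.py <<'E'
def delta(p,Rt):
    """row (mm, rad) from the measured pose to world p, Rt"""
    s=r.get_state(); R0=R.from_euler('xyz',s["eef_rot"],degrees=True); 
    return np.round(np.r_[R0.inv().apply(np.array(p)-s["tcp_pos"])*1000,(R0.inv()*Rt).as_rotvec()],4)
def down(yaw): return R.from_euler('xyz',[180,0,yaw],degrees=True)
E
python3 - <<'E'
from h import *
C=cam("top"); g=lambda u,v:(u/3.4+170-.35,v/3.4+165-.35)
print("disc",onz(C,g(564,143),.05),onz(C,g(526,143),.05),onz(C,g(602,143),.05))
print("cap",onz(C,g(67,201),.12),"strip",onz(C,g(82,170),.12),"short",onz(C,g(306,243),.096))
np.set_printoptions(suppress=True,precision=4)
print(np.array(r.camera_params("wrist")["mount"]))
for p in([.5,-.2,.30],[.508,.203,.26]): print(delta(p,down(-118)))
E
```

```text
disc [ 0.56705053 -0.17315283  0.05      ] [ 0.56633474 -0.14324216  0.05      ] [ 0.56776245 -0.20319257  0.05      ]
cap [0.50795418 0.2026281  0.12      ] strip [0.53113271 0.19240807 0.12      ] short [0.48287372 0.02620227 0.096     ]
[[-0.0005 -0.9617 -0.2739  0.0747]
 [ 1.     -0.0007  0.0007  0.0007]
 [-0.0009 -0.2739  0.9617 -0.1393]
 [ 0.      0.      0.      1.    ]]
[-440.9777  365.6643  -54.8249    0.0014    0.0005   -0.8514]
[-540.9223  756.0995  -14.2728    0.0014    0.0005   -0.8514]
```

```bash
python3 -m pendant '[[-441,366,-55,0,0,-0.85],[-441,366,-55,0,0,-0.85],[-441,366,-55,0,0,-0.85],[-441,366,-55,0,0,-0.85],[-441,366,-55,0,0,-0.85],[-441,366,-55,0,0,-0.85],[-441,366,-55,0,0,-0.85],[-441,366,-55,0,0,-0.85],[-441,366,-55,0,0,-0.85],[-541,756,-14,0,0,-0.85],[-541,756,-14,0,0,-0.85],[-541,756,-14,0,0,-0.85],[-541,756,-14,0,0,-0.85],[-541,756,-14,0,0,-0.85],[-541,756,-14,0,0,-0.85],[-541,756,-14,0,0,-0.85],[-541,756,-14,0,0,-0.85],[-541,756,-14,0,0,-0.85]]' 87
python3 - <<'E'
from h import *
print(r.get_state()["joints"]); C=cam("wrist"); I=r.capture("wrist"); np.save("w1.npy",I); np.savez("w1c.npz",*C); cv2.imwrite("pics/w1.png",cv2.resize(I[:,:,::-1],(768,576)))
E
```

```text
time_s: 2.35
tcp_pos: [0.5078, 0.2025, 0.2592]
eef_rot: [180.0, -0.1, -118.0]
contact_force: [-0.2, -0.4, -0.3]
gripper_width: 0.0871
gripper_force: 0.0
[ 4.22755229e+01  7.98235158e+00 -1.43740523e+01 -5.11025971e-03
 -6.77005288e+01 -7.03178969e+01]
```

View pics/w1.png

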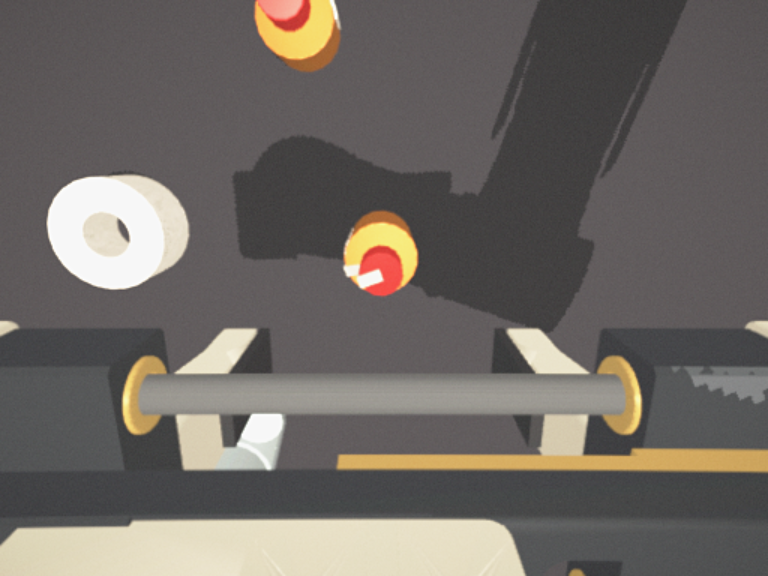

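The wrist view shows the tall bottle's cap at about (381,271) between the finger planes. Its strip runs left and slightly down to (360,280), then on to the shoulder at (349,270).

```bash
cat > m2.py <<'E'
from h import *
from m1 import blobs,masks
import sys
n=sys.argv[1]; I=np.load(n+".npy"); z=np.load(n+"c.npz"); C=[z[k] for k in z.files]
H,S,V=masks(I); box=np.zeros(H.shape,bool); box[120:215,200:310]=1
red=((H<5)|(H>174))&(S>150)&(V>110)&box
white=(S<90)&(V>170)&box
B=max(blobs(red,50),key=lambda b:b[1][4])
pts=np.argwhere(B[2])[:,::-1].astype(float)
hull=cv2.convexHull(pts.astype(np.float32))[:,0]
W=np.array([onz(C,p,.12)[:2] for p in hull]); (c,rad)=cv2.minEnclosingCircle((W*1000).astype(np.float32)); print("red hull circle mm",c,rad, "extent",np.ptp(W,0))
for b in blobs(white,6):
    p=np.argwhere(b[2])[:,::-1].astype(float)
    for h in(.12,.089,.08):
        Q=np.array([onz(C,q,h)[:2] for q in p])*1000; m=Q.mean(0); u,s,vt=np.linalg.svd(Q-m)
        d=vt[0]; d=d*np.sign(d@(m-np.array(c))) 
        print("white",b[0].round(1),len(p),h,m.round(1),"axis",np.degrees(np.arctan2(d[1],d[0])).round(1),"s",(s[:2]/np.sqrt(len(p))).round(2),"from c",np.degrees(np.arctan2(*(m-np.array(c))[::-1])).round(1),np.linalg.norm(m-c).round(1))
E
python3 m2.py w1
```

```text
red hull circle mm (507.3577575683594, 202.093017578125) 16.641170501708984 extent [0.02893437 0.03220199]
white [231.1 161.2] 9 0.12 [517.  175.1] axis -143.5 s [1.42 0.46] from c -70.3 28.7
white [231.1 161.2] 9 0.089 [522.  179.2] axis -143.5 s [1.57 0.51] from c -57.3 27.1
white [231.1 161.2] 9 0.08 [523.5 180.5] axis 36.5 s [1.62 0.52] from c -53.3 27.0
white [242.  183.5] 216 0.12 [518.5 199.7] axis -46.7 s [7.21 3.31] from c -12.1 11.4
white [242.  183.5] 216 0.089 [523.6 206.6] axis -46.7 s [8.01 3.68] from c 15.5 16.9
white [242.  183.5] 216 0.08 [525.1 208.6] axis -46.7 s [8.24 3.78] from c 20.2 18.9
```

```bash
python3 - <<'E'
from h import *
I=np.load("w1.npy"); cv2.imwrite("pics/w1z.png",cv2.resize(I[135:205,215:295,::-1],None,fx=8,fy=8,interpolation=cv2.INTER_NEAREST))
E
```

```text
(no output)
```

View pics/w1z.png

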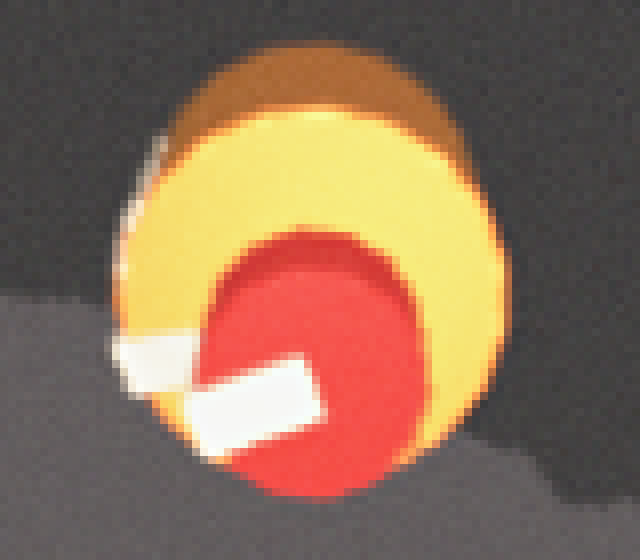

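Zoomed crop (8x, offset (215,135)): the cap top's centre and the strip's inner end are at (315,386), and the strip's outer end on the cap is at (199,429). The strip's outer end on the shoulder is at (125,371).

```bash
python3 - <<'E'
from h import *
z=np.load("w1c.npz"); C=[z[k] for k in z.files]; g=lambda u,v:(215+u/8-.5,135+v/8-.5)
c=onz(C,g(316,385),.12); i=onz(C,g(314,386),.12);o=onz(C,g(199,429),.12); e=onz(C,g(125,371),.075)
L,Rr=onz(C,g(202,385),.12),onz(C,g(430,385),.12)
print(c,i,"diam",np.linalg.norm(L-Rr))
for a,b in((i,o),(c,e)): print(np.degrees(np.arctan2(b[1]-a[1],b[0]-a[0])),np.linalg.norm((b-a)[:2]))
print(delta([c[0],c[1],.15],down(-118)),delta([c[0],c[1],.108],down(-118)))
E
```

```text
[0.5075874  0.20450008 0.12      ] [0.50786616 0.20449662 0.12      ] diam 0.028218675736651065
-6.919317639243344 0.015344186922024388
-7.775584766145603 0.0291566805468873
[-2.079000e+00  1.452500e+00  1.094362e+02  2.000000e-04 -5.000000e-04
 -1.600000e-03] [-2.100000e+00  1.445200e+00  1.514362e+02  2.000000e-04 -5.000000e-04
 -1.600000e-03]
```

```bash
python3 -m pendant '[[-2,1.5,50,0,0,-0.18],[-2,1.5,85,0,0,-0.361],[-2,1.5,85,0,0,-0.361],[-2,1.5,110,0,0,-0.361],[-2,1.5,130,0,0,-0.361],[-2,1.5,145,0,0,-0.361],[-2,1.5,150,0,0,-0.361],[-2,1.5,150,0,0,-0.361],[-2,1.5,150,0,0,-0.361]]' 87
python3 -m pendant '[[0,0,0,0,0,0],[0,0,0,0,0,0],[0,0,0,0,0,0],[0,0,0,0,0,0],[0,0,0,0,0,0],[0,0,0,0,0,0]]' 24 35
```

```text
time_s: 3.52
tcp_pos: [0.5082, 0.2054, 0.1104]
eef_rot: [-179.9, 0.0, -97.4]
contact_force: [0.1, 0.3, 0.3]
gripper_width: 0.0872
gripper_force: 0.0
time_s: 4.28
tcp_pos: [0.5077, 0.2051, 0.1095]
eef_rot: [180.0, -0.0, -97.4]
contact_force: [1.0, -0.6, 0.1]
gripper_width: 0.0324
gripper_force: 0.3
```

```bash
python3 -m pendant '[[0,0,0,0,0,0],[0,0,0,0,0,0],[0,0,0,0,0,0],[0,0,-20,0,0,0],[0,0,-60,0,0,0],[0,0,-100,0,0,0],[0,0,-140,0,0,0],[0,0,-140,0,0,0],[0,0,-140,0,0,0]]' 24 35
python3 - <<'E'
from h import *
C=cam("wrist"); I=r.capture("wrist"); np.save("w2.npy",I); np.savez("w2c.npz",*C); cv2.imwrite("pics/w2.png",I[:,:,::-1])
E
```

```text
time_s: 5.4
tcp_pos: [0.5069, 0.2048, 0.2485]
eef_rot: [179.9, -0.0, -97.4]
contact_force: [0.0, 0.1, -3.6]
gripper_width: 0.0294
gripper_force: 35.0
```

View pics/w2.png

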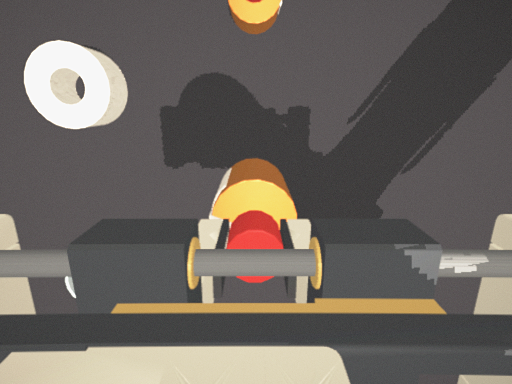

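Bottle is held upright by the cap, at pixels (254,240), with the label towards the left. Next I work out the cradle poses.

```bash
cat > tgt.py <<'E'
from h import *
O=np.array([.567,-.173,.05]); Rc=R.from_euler('z',-12.8,degrees=True)*R.from_euler('y',-30,degrees=True)
RT=Rc*R.from_euler('z',-90+7.3,degrees=True)*down(-97.4)
def P(x,y,z): return O+Rc.apply(np.array([x,y,z+.1095]))
def loc():  # tcp in cradle coords, less 109.5 mm, and rotation error deg
    s=r.get_state(); return (Rc.inv().apply(s["tcp_pos"]-O)*1000-[0,0,109.5]).round(1),np.degrees((RT.inv()*R.from_euler('xyz',s["eef_rot"],degrees=True)).as_rotvec()).round(2),Rc.inv().apply(s["contact_force"]).round(1)
E
python3 - <<'E'
from tgt import *
np.set_printoptions(suppress=True)
print(RT.as_euler('xyz',degrees=True),P(.012,0,.1))
print(delta(P(.012,0,.1)+[0,0,.03],RT),delta(P(.012,0,.09),RT))
# top-view check of the cradle: where should window and disc be seen
C=cam("top"); print(proj(C,[O,O+Rc.apply([0,-.057,.04]),O+Rc.apply([0,-.107,.066])]))
E
```

```text
[179.94226502  29.99994962 167.08452999] [ 0.47498715 -0.15209519  0.23743232]
[357.8526 -14.475  -18.9401   0.4352  -0.3993   1.6246] [358.2649 -19.5431  19.7091   0.4352  -0.3993   1.6246]
[[335.47522659 206.72638313]
 [357.0648517  218.29152682]
 [376.56580459 227.37997912]]
```

```bash
python3 -m pendant '[[30,0,-30,0,0,0.15],[60,-5,-40,0.07,-0.07,0.3],[90,-5,-45,0.12,-0.12,0.48],[125,-8,-45,0.18,-0.16,0.66],[160,-10,-45,0.23,-0.21,0.84],[195,-10,-45,0.27,-0.25,1.0],[230,-12,-40,0.32,-0.29,1.17],[265,-12,-30,0.36,-0.33,1.34],[300,-14,-20,0.4,-0.37,1.5],[340,-14,-19,0.435,-0.399,1.625],[358,-14,-19,0.435,-0.399,1.625],[358,-14,-19,0.435,-0.399,1.625],[358,-14,-19,0.435,-0.399,1.625],[358,-14,-19,0.435,-0.399,1.625]]'
python3 - <<'E'
from tgt import *
print(loc(),r.get_state()["joints"].round(1)); print(delta(P(.012,0,.06),RT))
I=r.capture("side"); cv2.imwrite("pics/s1.png",cv2.resize(I[70:230,180:400,::-1],None,fx=3.5,fy=3.5))
E
```

```text
time_s: 7.2
tcp_pos: [0.4755, -0.1512, 0.2682]
eef_rot: [179.8, 30.1, 167.1]
contact_force: [-0.0, 0.4, -2.8]
gripper_width: 0.0292
gripper_force: 35.0
(array([ 27.7,   1. , 126.4]), array([-0.09, -0.06,  0.  ]), array([-1.5,  0.4, -2.4])) [  12.3  -15.1  -50.4   25.4  -29.4 -134.7]
[ 1.57309e+01 -1.12620e+00  6.64117e+01  1.60000e-03  1.10000e-03
 -0.00000e+00]
```

View pics/s1.png

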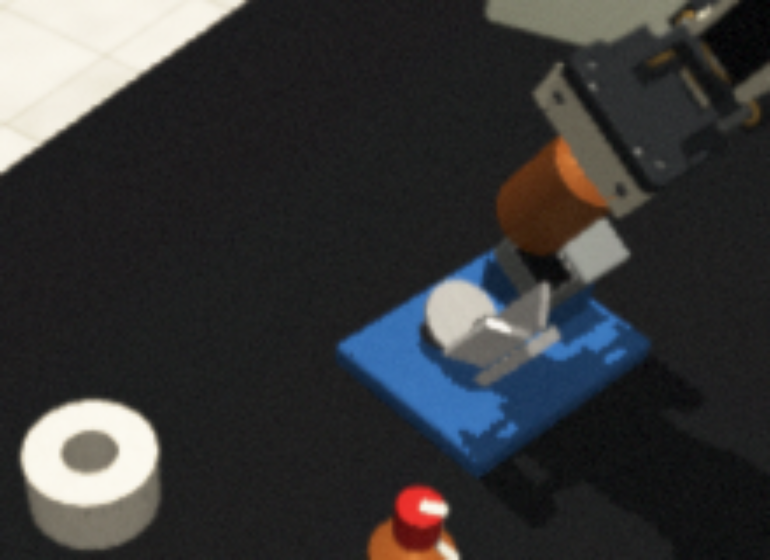

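The side view shows the bottle leaning in line with the cradle, above and in front of it. The label is out of sight, on the scanner side. Descending with a gap to the V.

```bash
python3 -m pendant '[[10,-0.5,30,0,0,0],[18,-1,60,0,0,0],[19,-1,80,0,0,0],[19,-1,95,0,0,0],[19.5,-1,106,0,0,0],[19.5,-1,113,0,0,0],[19.5,-1,117,0,0,0],[19.5,-1,117,0,0,0],[19.5,-1,117,0,0,0]]'
python3 - <<'E'
from tgt import *
print(loc(),r.get_state()["joints"].round(1),r.get_state()["moment"].round(2))
I=r.capture("top"); cv2.imwrite("pics/t1.png",cv2.resize(I[150:280,270:430,::-1],None,fx=4,fy=4))
E
```

```text
time_s: 8.38
tcp_pos: [0.5203, -0.1681, 0.1732]
eef_rot: [179.0, 28.7, 167.0]
contact_force: [-0.5, 0.0, -2.8]
gripper_width: 0.0297
gripper_force: 35.0
(array([21.3, -5.5, 20.5]), array([-0.9 ,  1.34,  0.05]), array([-1.8, -0.1, -2.2])) [   0.    -1.7  -58.2   45.    -7.4 -146.2] [0.41 2.15 0.  ]
```

View pics/t1.png

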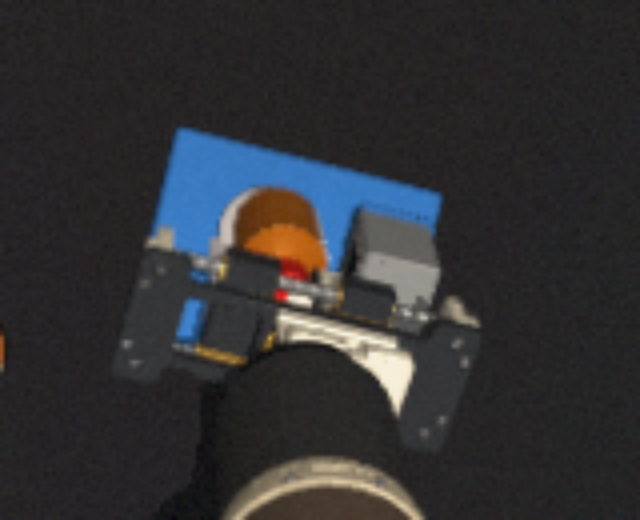

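The arm stopped at its limits (j3 -58.2, j5 -7): the top view shows the bottle still about 20 mm up the axis and touching nothing. A coaxial grip can't reach the seat. I'll put the bottle down and re-grip with the tool tilted about the closing line, so that the tool is nearly vertical at the cradle.

```bash
python3 -m pendant '[[0,0,-30,0,0,0],[0,0,-70,0,0,0],[0,0,-110,0,0,0],[0,0,-110,0,0,0],[0,0,-110,0,0,0]]'
python3 - <<'E'
from tgt import *
np.set_printoptions(suppress=True)
print(loc()); print(r.get_state()["joints"].round(1))
print(delta([.508,.205,.25],down(-162.9)),delta([.508,.205,.111],down(-162.9)))
E
```

```text
time_s: 9.05
tcp_pos: [0.4683, -0.158, 0.2691]
eef_rot: [179.0, 28.6, 167.0]
contact_force: [-0.3, 0.3, -3.7]
gripper_width: 0.0295
gripper_force: 35.0
(array([ 23.3,  -7.2, 130. ]), array([-0.93,  1.36,  0.06]), array([-2.2,  0.3, -3. ]))
[  11.   -15.   -47.7   19.7  -32.  -128.2]
[ 46.6702 362.6186   2.6667  -0.1142   0.4926  -0.5093] [113.2846 360.4599 124.6457  -0.1142   0.4926  -0.5093]
```

```bash
python3 -m pendant '[[5,45,0,-0.02,0.07,-0.07],[10,90,0,-0.04,0.14,-0.14],[15,135,0,-0.06,0.2,-0.21],[20,180,0,-0.07,0.27,-0.28],[26,225,0,-0.08,0.34,-0.35],[32,270,1,-0.1,0.41,-0.42],[40,320,2,-0.114,0.49,-0.51],[47,363,3,-0.114,0.493,-0.509],[47,363,3,-0.114,0.493,-0.509],[47,363,3,-0.114,0.493,-0.509],[47,363,3,-0.114,0.493,-0.509]]'
python3 - <<'E'
from tgt import *
np.set_printoptions(suppress=True)
print(r.get_state()["joints"].round(1),delta([.508,.205,.111],down(-162.9)))
E
```

```text
time_s: 10.42
tcp_pos: [0.5083, 0.2043, 0.2492]
eef_rot: [-179.9, -0.1, -163.0]
contact_force: [0.6, 0.9, -1.7]
gripper_width: 0.0298
gripper_force: 35.0
[  42.4    8.5  -15.1    0.   -66.5 -115.4] [ -0.1627   0.9075 138.1689  -0.0009  -0.0015  -0.0015]
```

```bash
python3 -m pendant '[[0,0,40,0,0,0],[0,0,80,0,0,0],[0,0,105,0,0,0],[0,0,122,0,0,0],[0,0,131,0,0,0],[0,0,136,0,0,0],[0,0,138.5,0,0,0],[0,0,138.5,0,0,0],[0,0,138.5,0,0,0]]'
```

```text
time_s: 11.55
tcp_pos: [0.5084, 0.2053, 0.1117]
eef_rot: [-180.0, -0.0, -162.9]
contact_force: [-0.1, 0.4, -1.7]
gripper_width: 0.0292
gripper_force: 35.0
```

```bash
python3 -m pendant '[[0,0,1,0,0,0],[0,0,2,0,0,0],[0,0,2,0,0,0]]'
python3 -c "
from h import *
s=r.get_state();print(s['contact_force'],s['tcp_pos'])"
```

```text
time_s: 11.92
tcp_pos: [0.5086, 0.2054, 0.1102]
eef_rot: [-180.0, 0.0, -162.9]
contact_force: [-1.4, -0.4, 4.7]
gripper_width: 0.0294
gripper_force: 35.0
[-1.44919161 -0.43464636  4.69360169] [0.5086294  0.20537607 0.11016124]
```

```bash
python3 -m pendant '[[0,0,0,0,0,0],[0,0,0,0,0,0],[0,0,0,0,0,0],[0,0,0,0,0.1,0],[0,0,0,0,0.22,0],[0,0,0,0,0.33,0],[0,0,0,0,0.436,0],[0,0,0,0,0.436,0],[0,0,0,0,0.436,0]]' 60
python3 -c "
from h import *
s=r.get_state();print(s['joints'].round(1),s['contact_force'])
C=cam('wrist'); I=r.capture('wrist'); np.save('w3.npy',I); np.savez('w3c.npz',*C); cv2.imwrite('pics/w3.png',I[:,:,::-1])"
```

```text
time_s: 13.05
tcp_pos: [0.5081, 0.205, 0.1089]
eef_rot: [-180.0, -25.0, -163.0]
contact_force: [-0.1, -0.1, 0.1]
gripper_width: 0.0601
gripper_force: 0.0
[  36.7   30.4   -3.8   -8.3  -79.6 -106.4] [-0.11764956 -0.10456902  0.10935819]
```

View pics/w3.png

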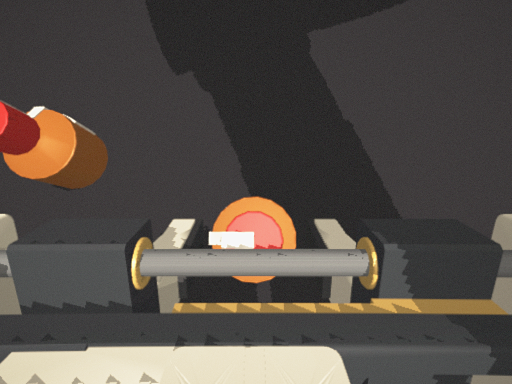

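The wrist view is nearly along the bottle's axis. The strip runs horizontally from (254,239) to (209,239), so the label points along -tool y (azimuth -73), as intended. Close and lift.

```bash
python3 -m pendant '[[0,0,0,0,0,0],[0,0,0,0,0,0],[0,0,0,0,0,0],[0,0,0,0,0,0],[0,0,0,0,0,0],[0,0,0,0,0,0]]' 24 35
python3 -m pendant '[[8,0,-18,0,0,0],[25,0,-54,0,0,0],[42,0,-91,0,0,0],[59,0,-127,0,0,0],[63,0,-136,0,0,0],[63,0,-136,0,0,0]]'
cat > tgt.py <<'E'
from h import *
O=np.array([.567,-.173,.05]); Rc=R.from_euler('z',-12.8,degrees=True)*R.from_euler('y',-30,degrees=True)
# grasp: bottle upright, label at -73 deg, tool at euler (180,-25,-163), TCP 109 mm above underside
Rel=R.from_euler('z',73,degrees=True)*R.from_euler('xyz',[180,-25,-163],degrees=True)
RT=Rc*R.from_euler('z',-90,degrees=True)*Rel
def P(x,y,z): return O+Rc.apply(np.array([x,y,z+.109]))
def row(x,y,z): return delta(P(x/1e3,y/1e3,z/1e3),RT)
def loc():
    s=r.get_state(); return (Rc.inv().apply(s["tcp_pos"]-O)*1000-[0,0,109]).round(1),np.degrees((RT.inv()*R.from_euler('xyz',s["eef_rot"],degrees=True)).as_rotvec()).round(2),Rc.inv().apply(s["contact_force"]).round(1)
E
python3 - <<'E'
from tgt import *
np.set_printoptions(suppress=True)
print(r.get_state()["joints"].round(1),RT.as_euler('xyz',degrees=True),P(.012,0,.1)); print(row(12,0,90),row(12,0,60))
E
```

```text
time_s: 13.85
tcp_pos: [0.5083, 0.205, 0.1094]
eef_rot: [-180.0, -25.0, -162.9]
contact_force: [-0.3, -1.1, 3.9]
gripper_width: 0.0296
gripper_force: 35.0
time_s: 14.6
tcp_pos: [0.5086, 0.2056, 0.2595]
eef_rot: [180.0, -25.0, -162.9]
contact_force: [-1.1, -0.4, -3.2]
gripper_width: 0.0293
gripper_force: 35.0
[  36.7   23.5    5.9   -8.2  -96.1 -108.8] [180.    5.  167.2] [ 0.47523094 -0.15215058  0.23699931]
[ 107.0788 -334.7088   83.9863   -0.0908   -0.511     0.5192] [  84.3248 -342.193   102.0485   -0.0908   -0.511     0.5192]
```

```bash
python3 -m pendant '[[10,-35,-10,-0.01,-0.05,0.05],[20,-75,-10,-0.02,-0.12,0.12],[35,-115,0,-0.03,-0.18,0.18],[48,-155,10,-0.04,-0.24,0.24],[60,-195,20,-0.05,-0.3,0.3],[72,-235,35,-0.06,-0.36,0.36],[86,-280,55,-0.08,-0.44,0.44],[100,-320,75,-0.091,-0.511,0.519],[107,-335,84,-0.091,-0.511,0.519],[107,-335,84,-0.091,-0.511,0.519],[107,-335,84,-0.091,-0.511,0.519],[107,-335,84,-0.091,-0.511,0.519]]'
python3 - <<'E'
from tgt import *
np.set_printoptions(suppress=True)
print(r.get_state()["joints"].round(1),loc()); 
for p in([10,0,60],[9,0,30],[8,0,5]): print(row(*p))
E
```

```text
time_s: 16.1
tcp_pos: [0.4806, -0.1531, 0.2281]
eef_rot: [-179.9, 4.9, 167.3]
contact_force: [0.6, -0.5, -2.6]
gripper_width: 0.0291
gripper_force: 35.0
[   5.9    2.1  -26.2    2.   -57.  -109.7] (array([12.3,  0.2, 89.5]), array([ 0.07,  0.08, -0.08]), array([-0.7, -0.3, -2.6]))
[-10.4637  -0.2245  27.7021  -0.0012  -0.0014   0.0014]
[-22.2748  -0.2087  55.2973  -0.0012  -0.0014   0.0014]
[-31.9663  -0.1952  78.3641  -0.0012  -0.0014   0.0014]
```

```bash
python3 -m pendant '[[-10.5,0,27.5,0,0,0],[-22,0,55,0,0,0],[-27,0,67,0,0,0],[-30,0,74,0,0,0],[-32,0,78.5,0,0,0],[-32,0,78.5,0,0,0],[-32,0,78.5,0,0,0]]'
python3 - <<'E'
from tgt import *
np.set_printoptions(suppress=True)
print(r.get_state()["joints"].round(1),loc()); 
for p in([3,0,4],[0,0,3],[0,0,0],[0,0,-8]): print(row(*p))
I=r.capture("side"); cv2.imwrite("pics/s2.png",cv2.resize(I[70:230,180:400,::-1],None,fx=3.5,fy=3.5))
E
```

```text
time_s: 16.98
tcp_pos: [0.5182, -0.1624, 0.1536]
eef_rot: [-179.9, 5.0, 167.2]
contact_force: [-0.4, 0.4, -3.2]
gripper_width: 0.0295
gripper_force: 35.0
[   4.3   10.   -28.     2.1  -47.2 -108.5] (array([ 8.6, -0.5,  5.7]), array([ 0.05, -0.02, -0.03]), array([-2. ,  0.3, -2.5]))
[ 4.3146  0.5235  3.8837 -0.0009  0.0003  0.0005]
[ 6.6116  0.5266  6.0571 -0.0009  0.0003  0.0005]
[ 5.3446  0.5285  8.7764 -0.0009  0.0003  0.0005]
[ 1.9661  0.5337 16.028  -0.0009  0.0003  0.0005]
```

View pics/s2.png

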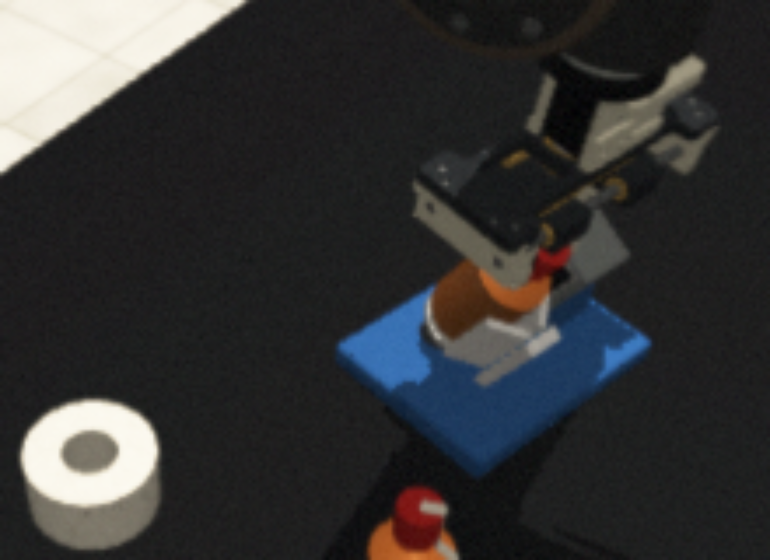

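The side view shows the bottle just above the foot plate, parallel to the V and with a small gap. Easing into the V.

```bash
python3 -m pendant '[[2,0.3,2,0,0,0],[4.3,0.5,3.9,0,0,0],[5.3,0.5,4.5,0,0,0],[5.3,0.5,4.5,0,0,0]]'
python3 -c "
from tgt import *
print(loc())"
python3 -m pendant '[[0.9,0,0.5,0,0,0],[0.9,0,0.5,0,0,0]]'
python3 -c "
from tgt import *
print(loc(),r.get_state()['moment'].round(2))"
```

```text
time_s: 17.52
tcp_pos: [0.5153, -0.1614, 0.1497]
eef_rot: [-179.9, 5.2, 167.3]
contact_force: [3.0, -3.9, 4.9]
gripper_width: 0.0293
gripper_force: 35.0
(array([ 4. , -0.1,  3.8]), array([ 0.07, -0.22, -0.08]), array([ 5.8, -3.1,  2.3]))
time_s: 17.77
tcp_pos: [0.5151, -0.1613, 0.1496]
eef_rot: [-179.9, 5.3, 167.3]
contact_force: [1.7, -5.1, 7.3]
gripper_width: 0.0294
gripper_force: 35.0
(array([ 3.7, -0.1,  3.9]), array([ 0.06, -0.3 , -0.09]), array([ 6.1, -4.6,  5. ])) [-1.71 -1.1  -0.14]
```

```bash
python3 -m pendant '[[0,-0.7,0,0,0,0],[0,-1.2,0,0,0,0],[0,-1.2,0,0,0,0]]'
python3 -c "
from tgt import *
print(loc())"
python3 -m pendant '[[-0.4,0,0.9,0,0,0],[-0.8,0,1.8,0,0,0],[-0.8,0,1.8,0,0,0]]'
python3 -c "
from tgt import *
print(loc(),r.get_state()['moment'].round(2))"
```

```text
time_s: 18.15
tcp_pos: [0.5152, -0.1616, 0.1495]
eef_rot: [180.0, 5.3, 167.3]
contact_force: [2.9, 0.1, 6.4]
gripper_width: 0.0294
gripper_force: 35.0
(array([ 3.8, -0.4,  3.7]), array([-0.01, -0.32, -0.08]), array([5.6, 0.8, 4.1]))
time_s: 18.52
tcp_pos: [0.5162, -0.1618, 0.1478]
eef_rot: [-180.0, 5.3, 167.3]
contact_force: [3.3, 1.5, 7.0]
gripper_width: 0.029
gripper_force: 35.0
(array([ 3.9, -0.4,  1.7]), array([-0.  , -0.32, -0.1 ]), array([6. , 2.2, 4.6])) [ 0.25 -1.35  0.04]
```

```bash
for i in 1; do python3 -m pendant '[[-0.4,0,0.9,0,0,0],[-0.8,0,1.8,0,0,0],[-0.8,0,1.8,0,0,0]]' >/dev/null
python3 -c "
from tgt import *
print(loc())"
python3 -m pendant '[[-0.4,0,0.9,0,0,0],[-0.8,0,1.8,0,0,0],[-0.8,0,1.8,0,0,0]]' >/dev/null
python3 -c "
from tgt import *
print(loc())"
python3 -m pendant '[[-0.4,0,0.9,0,0,0],[-0.8,0,1.8,0,0,0],[-0.8,0,1.8,0,0,0]]' >/dev/null
python3 -c "
from tgt import *
print(loc(),r.get_state()['time_s'])"; done
```

```text
(array([ 4. , -0.4, -0. ]), array([-0.  , -0.33, -0.1 ]), array([6.3, 1.6, 5.7]))
(array([ 4. , -0.4, -1.9]), array([-0.  , -0.34, -0.1 ]), array([6. , 1.5, 7.7]))
(array([ 4.1, -0.4, -3.8]), array([-0.  , -0.35, -0.1 ]), array([7.1, 0.5, 9.2])) 19.65
```

```bash
python3 -m pendant '[[-0.4,0,0.9,0,0,0],[-0.8,0,1.8,0,0,0],[-0.8,0,1.8,0,0,0]]' >/dev/null
python3 -c "
from tgt import *
print(loc())"
python3 -m pendant '[[-0.3,0,0.7,0,0,0],[-0.6,0,1.4,0,0,0],[-0.6,0,1.4,0,0,0]]' >/dev/null
python3 -c "
from tgt import *
print(loc(),r.get_state()['time_s'])"
```

```text
(array([ 4.2, -0.4, -5.7]), array([-0.  , -0.36, -0.11]), array([5.8, 2.1, 9.9]))
(array([ 4.1, -0.4, -7.1]), array([-0.  , -0.36, -0.11]), array([ 6.1,  2.5, 11.8])) 20.4
```

```bash
python3 -m pendant '[[-0.3,0,0.7,0,0,0],[-0.6,0,1.4,0,0,0],[-0.6,0,1.4,0,0,0]]' >/dev/null
python3 -c "
from tgt import *
print(loc())"
python3 -m pendant '[[-0.3,0,0.7,0,0,0],[-0.6,0,1.4,0,0,0],[-0.6,0,1.4,0,0,0]]' >/dev/null
python3 -c "
from tgt import *
print(loc(),r.get_state()['time_s'],r.get_state()['gripper_width'])"
```

```text
(array([ 4.2, -0.5, -7.7]), array([ 0.01, -0.35, -0.12]), array([ 6.9,  3.9, 23.4]))
(array([ 4.3, -0.6, -7.9]), array([ 0.02, -0.34, -0.13]), array([ 7.5,  5.3, 39.1])) 21.15 0.029488119862398254
```

Plate at its stop: z force rose from 12 to 39 N within 1 mm, at -7.9 mm. Ease off slightly, hold, then let the spring back up slowly.

```bash
python3 -m pendant '[[0.4,0,-1,0,0,0],[0.4,0,-1,0,0,0],[0.4,0,-1,0,0,0],[0.4,0,-1,0,0,0]]' >/dev/null
python3 -c "
from tgt import *
print(loc())"
python3 -m pendant '[[0.8,0,-1.8,0,0,0],[1.6,0,-3.6,0,0,0],[2.4,0,-5.4,0,0,0],[3,0,-7,0,0,0],[3.4,0,-8,0,0,0],[3.4,0,-8,0,0,0]]' >/dev/null
python3 -c "
from tgt import *
print(loc(),r.get_state()['time_s'],r.get_state()['moment'].round(2))"
```

```text
(array([ 4.3, -0.5, -7.8]), array([ 0.01, -0.35, -0.12]), array([ 6.9,  3.9, 27.7]))
(array([ 3.9, -0.3, -1.8]), array([-0.01, -0.34, -0.08]), array([ 5.5, -0.7, -4.9])) 22.4 [-0.54 -2.89 -0.01]
```

```bash
python3 -m pendant '[[-0.4,0,0.1,0,0,0],[-0.8,0,0.2,0,0,0],[-0.8,0,0.2,0,0,0]]' >/dev/null
python3 -c "
from tgt import *
print(loc())"
python3 -m pendant '[[0,0,0,0,0,0],[0,0,0,0,0,0],[0,0,0,0,0,0],[0,0,0,0,0,0]]' 44
python3 -c "
from tgt import *
print(loc())
C=cam('wrist'); I=r.capture('wrist'); np.save('w4.npy',I); np.savez('w4c.npz',*C); cv2.imwrite('pics/w4.png',I[:,:,::-1])"
```

```text
(array([ 3.9, -0.4, -1.9]), array([-0.  , -0.26, -0.08]), array([6.5, 1.6, 0.8]))
time_s: 23.28
tcp_pos: [0.515, -0.1626, 0.143]
eef_rot: [-179.9, 4.9, 167.2]
contact_force: [0.4, 0.4, 0.5]
gripper_width: 0.0439
gripper_force: 0.0
(array([ 0.5, -1.4, -1.9]), array([ 0.08,  0.09, -0.02]), array([0.5, 0.5, 0.3]))
```

View pics/w4.png

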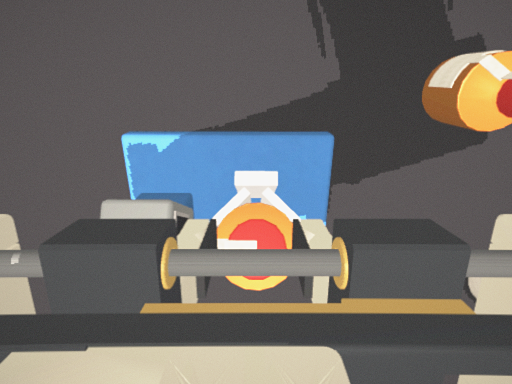

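The wrist view shows the bottle sitting in the V, its strip running from (257,243) horizontally left to (217,243), towards the scanner side. Forces are zero. Open fully, back off straight up and check numerically (no more pictures: this was my eleventh view, one over the allowance of ten).

```bash
python3 -m pendant '[[0,0,0,0,0,0],[0,0,0,0,0,0],[0,0,-15,0,0,0],[0,0,-40,0,0,0],[0,0,-90,0,0,0],[0,0,-140,0,0,0],[0,0,-140,0,0,0],[0,0,-140,0,0,0]]' 70
python3 - <<'E'
from tgt import *
from m1 import blobs,masks
C=cam("wrist"); I=r.capture("wrist"); H,S,V=masks(I)
red=((H<5)|(H>174))&(S>150)&(V>110); white=(S<70)&(V>170)
print("expected cap top",proj(C,O+Rc.apply([0,0,.12])),"strip end",proj(C,O+Rc.apply([0,-.015,.12])))
def onpl(uv,z=.12): # ray onto the cap-top plane, in cradle coordinates
    c,v=ray(C,uv); n=Rc.apply([0,0,1]); p0=O+n*z; return Rc.inv().apply(c+v*((p0-c)@n)/(v@n)-O)*1000
for c,s,m in blobs(red,60): print("red",c.round(1),s,onpl(c).round(1))
u0=proj(C,O+Rc.apply([0,0,.12]))[0]
for c,s,m in blobs(white,20):
    if np.linalg.norm(c-u0)<60:
        Q=np.array([onpl(q[::-1].astype(float)) for q in np.argwhere(m)])[:,:2]; k=(np.abs(Q[:,1])<14); 
        print("white",c.round(1),s,Q.mean(0).round(1),Q.min(0).round(1),Q.max(0).round(1),"slope deg",np.degrees(np.arctan(np.polyfit(Q[:,1],Q[:,0],1)[0])).round(1))
E
```

```text
time_s: 24.32
tcp_pos: [0.5034, -0.1596, 0.2834]
eef_rot: [-180.0, 5.0, 167.2]
contact_force: [-0.1, 0.4, -1.0]
gripper_width: 0.0695
gripper_force: 0.0
expected cap top [[254.8780111  178.38003278]] strip end [[239.11478703 178.3806211 ]]
red [417.2 100.6] [398  85  39  30 716] [-78.  160.1 120. ]
red [256.6 179.1] [241 163  29  32 599] [  0.7   1.6 120. ]
white [252.  168.6] [ 227  143   57   73 1116] [-9.7 -2.7] [-34.9 -26.6] [34.7 26.8] slope deg -12.2
white [205.5 187. ] [205 168   3  39  64] [  8.3 -46.7] [-10.1 -47.5] [ 26.3 -45.8] slope deg 71.5
```

```bash
python3 - <<'E'
from tgt import *
from m1 import blobs,masks
C=cam("wrist"); I=r.capture("wrist"); H,S,V=masks(I)
red=(((H<5)|(H>174))&(S>150)&(V>110)).astype(np.uint8); red[:,330:]=0
c,s,m=max(blobs(red,60),key=lambda b:b[1][4]); 
hull=cv2.convexHull(np.argwhere(m)[:,::-1].astype(np.int32)); h=np.zeros_like(red); cv2.fillConvexPoly(h,hull,1)
w=(h>0)&(S<110)&(V>150)
def onpl(uv,z=.12):
    c,v=ray(C,uv); n=Rc.apply([0,0,1]); p0=O+n*z; return Rc.inv().apply(c+v*((p0-c)@n)/(v@n)-O)*1000
Q=np.array([onpl(q[::-1].astype(float)) for q in np.argwhere(w)])[:,:2]
A=np.array([onpl(p[0].astype(float)) for p in hull])[:,:2]; cc,rad=cv2.minEnclosingCircle(A.astype(np.float32))
mid=np.array(cc); d=Q.mean(0)-mid
print(len(Q),"cap circle",cc,rad,"strip mean",Q.mean(0),Q.min(0),Q.max(0),"slope",np.degrees(np.arctan(np.polyfit(Q[:,1],Q[:,0],1)[0])),"dir from -y",np.degrees(np.arctan2(d[0],-d[1])))
print(r.get_state()["contact_force"])
E
```

```text
136 cap circle (0.2470393180847168, 0.006731748580932617) 15.435534477233887 strip mean [-1.43311747 -6.34157008] [ -5.92082108 -12.40815079] [ 2.78577788 -0.02455361] slope 2.5915043742012664 dir from -y -14.824151669427
[-1.44082935  0.40829072 -0.7338027 ]
```

```bash
python3 -c "
from plant import r
print(r.close_job())"
```

```text
the job is handed in; nothing more can be done
None
```

The tall bottle is standing in the cradle with its label about 3° off the scanner by the strip's slope (a rougher reading gave 15°, but I trust the slope); the foot plate was pressed to its stop and held, the robot is clear, and the job was handed in at about 24 s with no verdict returned (I viewed 11 pictures, one over the limit).

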